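# Hang a mould-box side: line up the hinge and hold it for the pin

### The arm

A 6-joint arm with a two-finger parallel gripper is mounted at the origin on the work surface. World frame = base frame: x ahead of the robot, y to its left, z up, the work surface at z = 0. Lengths are in m, angles in degrees, forces in N, time in s.
With the tool pointing down it reaches from about 0.3 to 0.85 m from the base axis. Payload 5.4 kg.
Tool frame: the origin (TCP) lies between the finger pads; the fingertips stand 17 mm ahead of it and the grasp point (between the pads) lies 2 mm behind it; z points along the fingers, y is the direction in which the jaws open and shut (so a half turn about z gives the same grasp; the last joint's range is limited). The gripper opens to 85 mm and grips with 20 to 120 N. Pads are 22 mm wide; open, the fingers measure 114 mm over their backs; the gripper's body (76 mm by 85 mm) begins 54 mm behind the grasp point. The pads swing forward as they close: fully open they stand 13 mm farther back than shut.
Start: joints at [-79.074, 9.076, 91.501, -0, 79.423, -12.038], TCP at [0.224, -0.529, 0.248] pointing down, gripper open.
Joint ranges: [-166.64, 166.64], [-54.1, 131.32], [10.49, 154.53], [-73.88, 253.88], [9.74, 151.15], [-171.62, 171.62]. Speed limits (degrees/s): [147.25, 147.25, 180, 180, 180, 180].

### API

Orientations are given as a 3x3 rotation matrix whose columns are the frame's x, y, z axes.
In Python, from cell import arm gives the robot as it stands. The module is installed in compiled form; this text tells all that it offers.
- The arm moves only by the tool apply_moves, never from a script. Its argument "motion" is a list of rows, each a list of 5 numbers: the shift along the world's x, y, z in units of 40 mm (1.0 is 40 mm), then the turn about the world's z in units of 5 degrees (1.0 is 5 degrees), then the finger opening in mm, from 0 to 85.4. In form: [[dx, dy, dz, twist, hand], ...]. A call has 1 to 12 rows; each row is the pose to reach, as a shift and turn from the pose commanded when the call began; what a row does not reach only later rows make up. A row lasts 1/12 s, in which the tool goes at most 41.7 mm and 7.16 degrees, less where a joint would pass 70% of its speed; a pose out of reach is approached as far as the arm can. A call with a gripper value outside its range is refused whole. The fingers move at their own pace and stop on an object; "grip_force" is the grip in N (left out, the last holds). Time passes only in rows, so rows that repeat a pose let the fingers close. It gives the time, the measured TCP pose, the force and the opening at its end, in the units of the state.
- arm.sense(): the state, without advancing time (a new reading comes with each control period).
- arm.read_camera(name): name is "scene" or "top"; returns a dict with "pixels" (420x560x3 uint8, blue, green, red), "mtx" (3x3 intrinsics, pixels), "k1" (the pictures are not rectified: a ray, as slopes to the right and down, at radius r is drawn at 1 + k1 r^2 times it, then the intrinsics apply), "origin" and "rotation" of the camera in the world. Camera axes: x right, y down, z forward; pixel columns grow to the right and rows downward; lengths in m; the calibration is good to about 2 mm. A picture is of the moment at which its call begins. There is no depth.
- arm.close_job(): hands the job in, once; it reports no verdict.
The state is a dict: "time": time; "joint_positions": joint angles; "dq": joint speeds; "effort": joint torques, N m; "tcp_pos": TCP position; "tool_rot": TCP orientation; "wrist_force": force on the tool from outside, world axes, zero at the start; "ft_torque": the same for the moment, N m; "finger_gap": finger opening in m.
Only numpy, scipy, OpenCV 4.12 (cv2) and the standard library are available. Lean on these libraries where they do the work, as an engineer would, in place of code of your own. Each camera call takes 0.05 s, during which the arm holds its last target.

### The job

Lift the long side board out of the slotted rack and bring it over the open edge of the mould-box bed, then ease its two hinge knuckles down between the bed's three, without knocking or forcing them, until all the bores are in one line and the hinge pin could be pushed through. Finish while still holding the board there in the gripper, upright and still, its weight carried by you and not by the bed, with nothing put down or let go. Keep off the freshly coated ornament and leave the other things where they are.

Things in the scene. Friction and masses are not known exactly. Their poses are not given: they have to be found in the camera images.
- side_board: the LONG plywood board, 260 long, 18 thick, 110 mm high, 0.3 to 0.55 kg, upright in an outer slot of the rack. Origin: middle of its lower wooden edge; x along it, y across, z up. On the +y face a 3 mm steel leaf, 92 wide, up to z = 42; above that both faces are bare wood to grip. Two knuckles hang below, centred at x = -30 and 30 on a bore axis along x at y = 0, z = -20. Either way round fits
- side_bore_a (a point): point on the side board's bore axis at the outer end of one knuckle: (-43, 0, -20) mm in the board's frame. All knuckles, on the board and the bed, are steel, 24 mm outside diameter, 14 mm bore, 26 mm long
- side_bore_b (a point): the same for its other knuckle: (43, 0, -20) mm in the board's frame
- bed: mould-box bed, fixed: plywood, 270 (x) by 180 mm (y), top 51 mm above the bench. Origin on the bench under its middle. The long edge at y = -90 already has its board, upright to 183 mm height. The long edge at y = 90 is open: its hinge leaf, on the bed's top, has three knuckles that overhang the edge, centred at x = -60, 0 and 60 mm, with two gaps 34 mm wide between them
- bed_hinge (a point): middle of the bore axis of the bed's three open knuckles, (0, 107, 53) mm in the bed's frame; axes as the bed's (x along the bores, z up). With the bores in line the side board's wooden lower edge is 20 mm above this point, 8 mm above the knuckles' tops: no stop sets this height, it must be held. The pin is 9 mm thick, so bores may be up to 3 mm out of line
- rack: slotted wooden rack, fixed: two bearers 40 wide, 224 mm long along y, at x = -72 and 72 mm, with slots across them at y = -75, 0 and 75 mm, 24 wide, 22 deep; slot floors 45, bearer tops 67 mm above the bench. Origin on the bench under its middle. Boards stand on the slot floors, their length along the rack's x, so 155 mm high in all
- ornament: plaster palmette ornament with a fresh pale blue rubber coat, 100 by 66 mm and about 80 mm high, fixed on the middle of the bed, leave it untouched. Origin under its middle, on the bed's top
- end_board: bystander: the SHORT board, 170 mm long, otherwise like the side board, standing in the other outer slot of the rack. Origin: middle of its lower wooden edge
- hinge_pin: bystander: loose steel hinge pin, 9 mm thick, 175 mm long along x, with a bent finger loop, lying on the bench. Origin in the middle of the rod
- brush: bystander: flat brush, 133 mm long along its x, 30 mm wide, lying on the bed beside the ornament. Origin on its underside near the ferrule
- mixing_bowl: bystander: dark mixing bowl, 116 mm across, 75 mm high, on the far side of the bench. Origin under its middle
- rosette: bystander: round white plaster rosette, 76 mm across, 22 mm high, on the far side of the bench. Origin under its middle
- spray_can: bystander: green spray can, 65 mm across, 170 mm high, at the right of the bench. Origin under its middle
- spatula: bystander: spatula lying at the left of the bench beyond the rack. Origin on its underside, near its middle

How it is judged (in metres and radians):
On the way:
1. the side board is lifted clear of the rack (z of side_board in the frame of rack above 0.075 m), for 0.1 s.
At the end, for the whole second after the job is handed in: the board is in the gripper with its knuckles between the bed's, both ends of its bore axis within 3.5 mm of the bed's bore axis sideways and in height, within 6 mm of centred along it, upright within 8 degrees, still, and touching the bed with less than 3 N, so that the gripper alone carries it (y of side_bore_a in the frame of bed_hinge between -0.0035 and 0.0035 m and z of side_bore_a in the frame of bed_hinge between -0.0035 and 0.0035 m and y of side_bore_b in the frame of bed_hinge between -0.0035 and 0.0035 m and z of side_bore_b in the frame of bed_hinge between -0.0035 and 0.0035 m and x of side_board in the frame of bed_hinge between -0.006 and 0.006 m and angle between side_board's own z axis and vertical below 0.14 rad and contact force between the fingers and side_board above 2 N and contact force between side_board and bed below 3 N and linear speed of side_board below 0.02 m/s); the arm keeps its last pose, push and grip.
It fails at once if the hinge is knocked or forced: the board presses on the bed with more than 30 N (contact force between side_board and bed above 30 N).
It fails at once if the freshly coated ornament is touched (contact force between any of the arm, the fingers, side_board and ornament above 0.5 N).
It fails at once if another thing is shifted by more than 30 mm (distance of any of end_board, hinge_pin, brush, mixing_bowl, rosette, spray_can, spatula from where it was at the start of the episode above 0.03 m).
It also fails if it takes over 42 s, if anything falls off the work surface, if the arm or the gripper's body presses on something with over 40 N, if the wrist force passes 120 N, or if a joint passes its speed limit or range.

## Working session

There is one attempt and no reset: what is moved stays moved. The work goes in short steps, Python scripts to look and compute and a tool call to move; the robot and the scene stay as the last step left them, time stands still between calls to the robot, and variables do not carry over. Pictures are saved under pics/ and viewed, and the job is handed in when it is done.

Besides the shell and the picture viewer there is one more tool, called after "Request:" as name([rows], argument=value, ...), one row to a line, values as JSON. apply_moves: Moves the arm, as the interface text tells. Its arguments: {"type":"object","properties":{"motion":{"type":"array","items":{"type":"array","items":{"type":"number"}}},"grip_force":{"type":"number"}},"required":["motion"]}

```bash
mkdir -p pics; ls; python3 - <<'E'
from cell import arm
import cv2,numpy as np
s=arm.sense();print(s)
for n in ("scene","top"):
    c=arm.read_camera(n);cv2.imwrite(f"pics/{n}0.png",c["pixels"]);print(n,c["mtx"],c["k1"],c["origin"],c["rotation"])
E
```

```text
pics
{'time': 0.0, 'joint_positions': array([-7.90735940e+01,  9.11430238e+00,  9.15751554e+01, -1.15561893e-04,
        7.94223545e+01, -1.20363148e+01]), 'dq': array([-0.0406216 , -0.00413018, -0.06733935,  0.04536477, -0.00892305,
        0.04572765]), 'effort': array([-1.84114615e-03, -3.95995045e+01, -3.31433487e+01, -3.61589355e-04,
        8.45036149e-03, -2.14678204e-05]), 'tcp_pos': array([ 0.22420623, -0.52884905,  0.2472746 ]), 'tool_rot': array([[ 9.20758816e-01,  3.90132112e-01, -3.71848087e-04],
       [ 3.90132079e-01, -9.20756912e-01,  1.91573849e-03],
       [ 4.05009409e-04, -1.90900297e-03, -9.99998096e-01]]), 'wrist_force': array([ 0.38890426, -0.54020193,  0.27562436]), 'ft_torque': array([-0.01219651, -0.00416425,  0.00612239]), 'finger_gap': 0.0854838464611281}
scene [[509.94901007   0.         275.37573243]
 [  0.         509.94901007 205.25743788]
 [  0.           0.           1.        ]] -0.03682949751183391 [ 1.80541921 -0.69740271  1.10819707] [[ 0.5102854   0.51336989 -0.68997114]
 [ 0.85999971 -0.30175931  0.41151163]
 [ 0.00305247 -0.80336335 -0.59548133]]
top [[474.1111533    0.         276.8871059 ]
 [  0.         474.1111533  199.63662452]
 [  0.           0.           1.        ]] -0.0031124640678070587 [0.37840771 0.02501287 1.29169282] [[-0.01335862 -0.98104995  0.19329392]
 [-0.99985856  0.01113061 -0.01260796]
 [ 0.01021756 -0.19343501 -0.98105989]]
```

View pics/scene0.png

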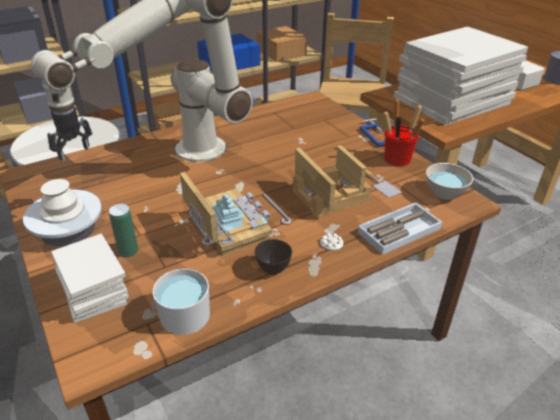

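View pics/top0.png

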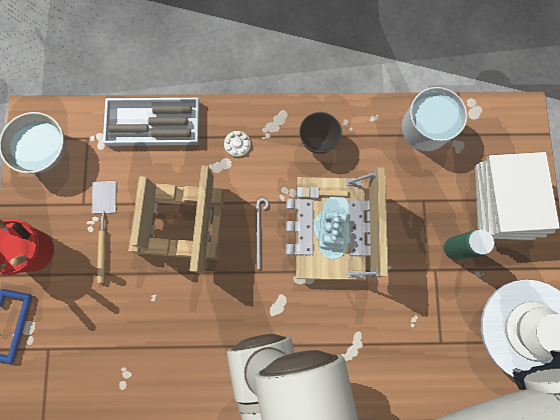

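The top view shows the bed at about (335,235) px, with its three open knuckles on its left at u≈297. The rack is at about (175,225), with the long board in its right slot (u≈205) and the short one at left (u≈143). I'll zoom in next.

```bash
python3 - <<'E'
import cv2
t=cv2.imread("pics/top0.png")
cv2.imwrite("pics/t_rack.png",cv2.resize(t[155:285,120:280],None,fx=5,fy=4.6,interpolation=cv2.INTER_CUBIC)[:600])
cv2.imwrite("pics/t_bed.png",cv2.resize(t[160:290,270:400],None,fx=4.6,fy=4.6,interpolation=cv2.INTER_CUBIC))
s=cv2.imread("pics/scene0.png")
cv2.imwrite("pics/s_.png",cv2.resize(s[140:260,175:395],None,fx=3.6,fy=3.6,interpolation=cv2.INTER_CUBIC))
E
```

```text
(no output)
```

View pics/t_rack.png

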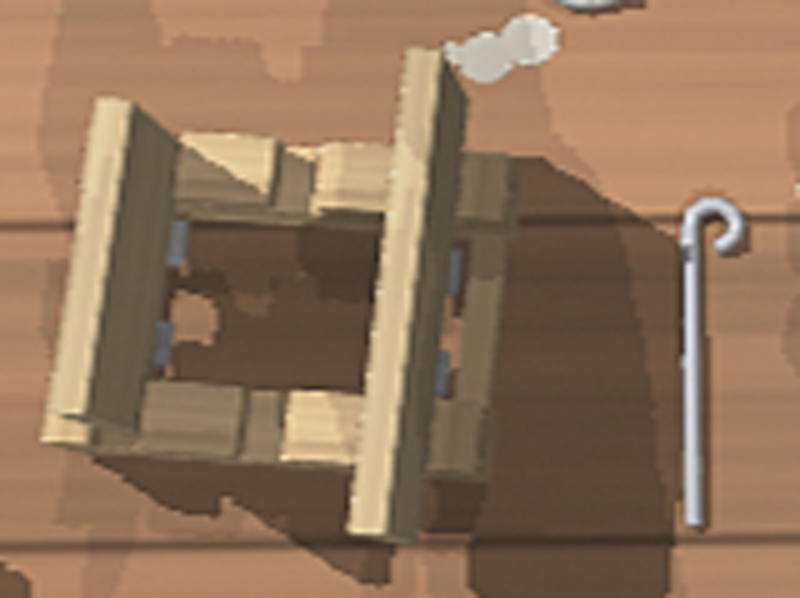

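View pics/t_bed.png

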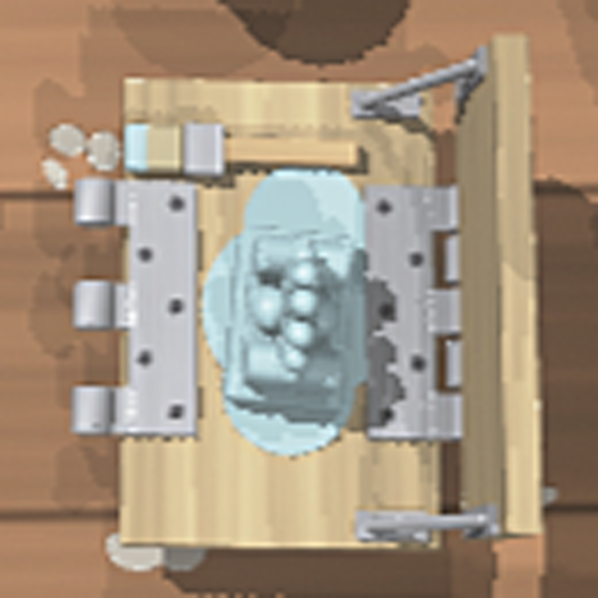

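View pics/s_.png

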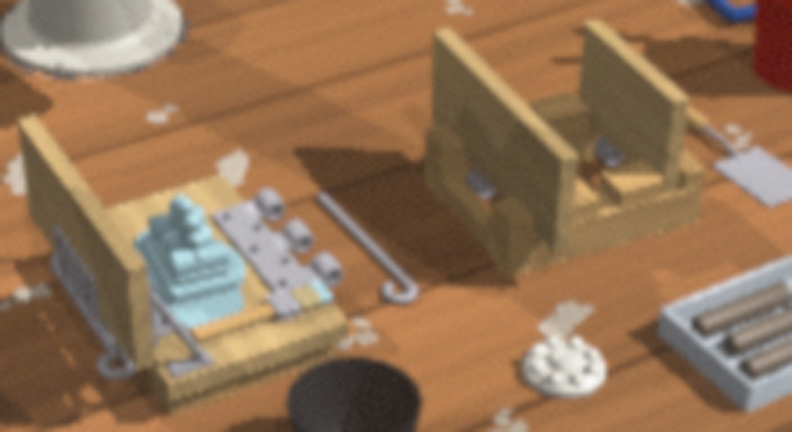

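```bash
cat > h.py <<'E'
import numpy as np,cv2
def cam(n):
    from cell import arm
    c=arm.read_camera(n); np.savez(f"{n}_cal.npz",**{k:np.asarray(v) for k,v in c.items()}); return c
def load(n): return dict(np.load(f"{n}_cal.npz"))
def slopes(c,uv):
    uv=np.atleast_2d(np.asarray(uv,float)); return cv2.undistortPoints(uv.reshape(-1,1,2),c["mtx"],np.array([float(c["k1"]),0,0,0])).reshape(-1,2)
def rays(c,uv):
    s=slopes(c,uv); d=np.c_[s,np.ones(len(s))]@c["rotation"].T; return c["origin"],d/np.linalg.norm(d,axis=1)[:,None]
def plane(c,uv,z):
    o,d=rays(c,uv); return o+d*((z-o[2])/d[:,2])[:,None]
def proj(c,P):
    q=(np.atleast_2d(P)-c["origin"])@c["rotation"]; s=q[:,:2]/q[:,2:]; r2=(s**2).sum(1)[:,None]; s=s*(1+float(c["k1"])*r2)
    return s@np.diag([c["mtx"][0,0],c["mtx"][1,1]])+c["mtx"][:2,2]
def tri(c1,u1,c2,u2):
    o1,d1=rays(c1,u1);o2,d2=rays(c2,u2);d1=d1[0];d2=d2[0]
    A=sum(np.eye(3)-np.outer(d,d) for d in(d1,d2)); b=(np.eye(3)-np.outer(d1,d1))@o1+(np.eye(3)-np.outer(d2,d2))@o2
    p=np.linalg.solve(A,b); return p,np.linalg.norm(np.cross(p-o1,d1)),np.linalg.norm(np.cross(p-o2,d2))
E
python3 - <<'E'
from h import *
T=cam("top");S=cam("scene")
np.set_printoptions(precision=4,suppress=True)
cr=np.array([[405,50],[441,50],[350,530],[390,537]])/[5,4.6]+[120,155]-0.5
P=plane(T,cr,0.155);print("board corners",cr,P)
print("len",np.linalg.norm(P[0]-P[2]),np.linalg.norm(P[1]-P[3]),"w",np.linalg.norm(P[0]-P[1]))
b=np.array([[125,80],[120,545],[440,545]])/4.6+[270,160]-0.5
P=plane(T,b,0.051);print("bed",P,np.linalg.norm(P[0]-P[1]),np.linalg.norm(P[2]-P[1]))
k=np.array([[75,180],[75,225],[72,283],[74,328],[72,388],[74,433]])/4.6+[270,160]-0.5
print("knuck left edges",plane(T,k,0.053))
# scene corners of top edge
sc=np.array([[437,30],[455,30],[573,157],[556,160]])/3.6+[175,140]-0.5
print("scene board",plane(S,sc,0.155))
t=T["pixels"];hsv=cv2.cvtColor(t,cv2.COLOR_BGR2HSV)
for p in [(203,180),(212,190),(207,210),(196,260),(205,250),(295,205),(300,205),(290,205),(310,270),(322,270)]: print(p,t[p[1],p[0]],hsv[p[1],p[0]])
E
```

```text
board corners [[200.5    165.3696]
 [207.7    165.3696]
 [189.5    269.7174]
 [197.5    271.2391]] [[0.691  0.1983 0.155 ]
 [0.6908 0.1805 0.155 ]
 [0.4354 0.2198 0.155 ]
 [0.4316 0.2008 0.155 ]]
len 0.25645550422387803 0.25997002075259207 w 0.01779729897537067
bed [[ 0.6847 -0.0451  0.051 ]
 [ 0.416  -0.0365  0.051 ]
 [ 0.4136 -0.2166  0.051 ]] 0.2688854255498219 0.180161383763626
knuck left edges [[ 0.6249 -0.0147  0.053 ]
 [ 0.5985 -0.0143  0.053 ]
 [ 0.5647 -0.012   0.053 ]
 [ 0.5387 -0.0127  0.053 ]
 [ 0.5044 -0.0109  0.053 ]
 [ 0.4788 -0.0117  0.053 ]]
scene board [[0.4323 0.2091 0.155 ]
 [0.4416 0.2251 0.155 ]
 [0.6928 0.1924 0.155 ]
 [0.6889 0.1759 0.155 ]]
(203, 180) [139 179 200] [ 20  78 200]
(212, 190) [ 71  89 104] [ 16  81 104]
(207, 210) [66 82 93] [18 74 93]
(196, 260) [154 199 221] [ 20  77 221]
(205, 250) [59 72 82] [17 72 82]
(295, 205) [179 176 176] [120   4 179]
(300, 205) [198 193 194] [126   6 198]
(290, 205) [209 204 203] [115   7 209]
(310, 270) [164 209 227] [ 21  71 227]
(322, 270) [163 209 226] [ 22  71 226]
```

```bash
cat > m0.py <<'E'
from h import *
np.set_printoptions(precision=4,suppress=True)
T=load("top");t=T["pixels"]
F=8
def up(x0,y0,x1,y1):
    return cv2.resize(t[y0:y1,x0:x1],None,fx=F,fy=F,interpolation=cv2.INTER_CUBIC)
def full(p,x0,y0): return (np.asarray(p,float)+0.5)/F-0.5+[x0,y0]
# board top
c=up(180,155,225,280);g=c[:,:,2]
x0,y0=180,155
# per-row: left edge and right edge of bright run
L=[];R=[]
for v in range(172,264,2):
    i=int((v-y0+0.5)*F); row=g[i].astype(int); 
    P=proj(T,[[0.562,0.2,0.155]]) 
    m=plane(T,[[200,v]],0.155)[0]; 
    tt=(m[0]-0.434)/0.257; uc=193.8+tt*(204.1-193.8); k=int((uc-x0+.5)*F)
    top=np.median(row[k-8:k+8])
    th=0.5*top+0.5*85
    r=k
    while row[r]>th:r+=1
    R.append(full([r-.5,i],x0,y0))
    print(v,np.round(full([r-.5,i],x0,y0)[0],2),end=' ')
R=np.array(R);P=plane(T,R,0.155)
a,b=np.polyfit(P[:,0],P[:,1],1);res=P[:,1]-a*P[:,0]-b;ok=abs(res)<.0015;a,b=np.polyfit(P[ok,0],P[ok,1],1)
print("\nright edge yaw",np.degrees(np.arctan(a)),"y at .562",a*.562+b,"centre y",a*.562+b+.009,res.std(),ok.sum())
# knuckles + bed by masks
x0,y0=270,160
c=up(270,160,400,290);h=cv2.cvtColor(c,cv2.COLOR_BGR2HSV)
m=((h[:,:,1]<45)&(h[:,:,2]>120)).astype(np.uint8)
cv2.imwrite("pics/m_bed.png",cv2.resize(m*255,(600,600)))
n,lab,st,ce=cv2.connectedComponentsWithStats(m)
for i in range(1,n):
    if st[i,4]>1500: print(st[i]/F+[x0,y0,0,0,0],ce[i]/F+[x0,y0])
E
python3 m0.py
```

```text
172 207.0 174 207.12 176 207.0 178 206.62 180 206.12 182 206.12 184 206.0 186 205.75 188 205.12 190 204.88 192 204.88 194 204.75 196 204.88 198 204.25 200 204.25 202 204.12 204 204.0 206 203.62 208 203.25 210 203.25 212 203.12 214 202.88 216 202.38 218 202.25 220 202.12 222 202.0 224 201.75 226 201.25 228 201.12 230 201.12 232 200.88 234 200.38 236 200.25 238 200.12 240 200.0 242 199.88 244 199.25 246 199.25 248 199.12 250 199.0 252 198.38 254 198.25 256 198.12 258 198.12 260 197.88 262 197.25 
right edge yaw -5.08366166052877 y at .562 0.19143637590996215 centre y 0.20043637590996216 0.0004036306764151409 46
[346.125 170.     30.125  15.875 725.875] [360.3492 178.0408]
[353.125 179.75    8.75    5.875 231.   ] [358.4429 182.7708]
[309.75  186.375   9.375  11.875 816.625] [314.2659 192.3277]
[296.625 186.75    6.125  10.875 414.125] [299.7498 191.9754]
[281.125 187.125  15.      9.875 665.875] [289.0306 191.7568]
[  313.625   196.625    57.25     62.75  19245.625] [342.5996 227.4058]
[ 285.375  198.625   27.875   56.5   9307.375] [301.3124 227.0754]
[366.75  210.875   3.25   10.375 243.625] [368.4001 216.1259]
[366.875 234.      3.75   10.125 268.5  ] [368.8368 238.9149]
[ 347.125  269.375   31.75     8.875 1282.375] [361.7972 273.6937]
[293.25  276.125  21.25    7.875 695.   ] [302.5956 280.9348]
```

View pics/m_bed.png

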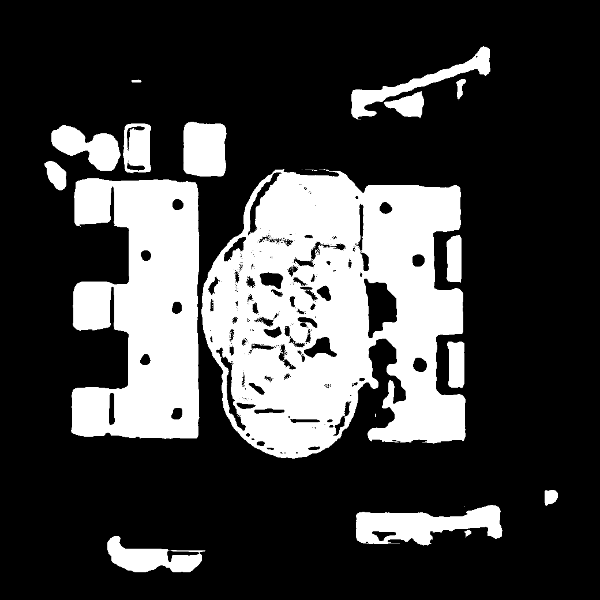

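The mask shows the bed's leaf and its three knuckles cleanly: left ends at u≈285–286, running from v≈199 to 255. I'll fit lines to it.

```bash
cat >> m0.py <<'E'
print('----')
lb=(lab==lab[int((227-y0)*F),int((308-x0)*F)]).astype(np.uint8)
rows=np.arange(int((201-y0)*F),int((252-y0)*F))
Re=np.array([full([np.where(lb[r])[0].max()+.5,r],x0,y0) for r in rows]);P=plane(T,Re,0.054)
a,b=np.polyfit(P[:,0],P[:,1],1);print("leaf edge yaw",np.degrees(np.arctan(a)))
Le=np.array([full([np.where(lb[r])[0].min()-.5,r],x0,y0) for r in np.arange(int((198.8-y0)*F),int((254.9-y0)*F))])
kn=Le[Le[:,0]<289]; P=plane(T,kn,0.053)
grp=np.split(P,np.where(np.abs(np.diff(kn[:,1]))>2)[0]+1)
for q in grp: print("knuckle x",q[:,0].min(),q[:,0].max(),"mid",(q[:,0].min()+q[:,0].max())/2,"tip y",np.median(q[:,1]))
# bed light wood edges
h2=h;w=((h2[:,:,0]>14)&(h2[:,:,0]<28)&(h2[:,:,2]>195)).astype(np.uint8)
B=[]
for v in list(np.arange(180,184,.25))+list(np.arange(258,275,.25)):
    i=int((v-y0+.5)*F);j=np.where(w[i,int((290-x0)*F):])[0]
    if len(j):B.append(full([j[0]-.5+int((290-x0)*F),i],x0,y0))
P=plane(T,np.array(B),.051);a,b=np.polyfit(P[:,0],P[:,1],1);r=P[:,1]-a*P[:,0]-b;ok=abs(r)<.002;a,b=np.polyfit(P[ok,0],P[ok,1],1)
print("bed edge yaw",np.degrees(np.arctan(a)),"y at .5515:",a*.5515+b,"-> axis",a*.5515+b+.017,r.std())
E
python3 m0.py | sed '1,/----/d'
```

```text
leaf edge yaw -3.632601914320242
knuckle x 0.47759888009220347 0.6262804455884219 mid 0.5519396628403127 tip y 0.029504199501285917
bed edge yaw -1.7893383406800725 y at .5515: -0.042036533570648474 -> axis -0.025036533570648473 0.0005691620800054676
```

Request:
apply_moves([
  [0,0,1,0,85],
  [0,1,1,0,85],
], grip_force=40)

```text
time: 0.37
tcp_pos: [0.2242, -0.4965, 0.2951]
tool_rot: [[0.922, 0.388, 0.002], [0.388, -0.922, -0.014], [-0.003, 0.013, -1.0]]
wrist_force: [0.2, -0.7, 4.2]
finger_gap: 0.0849
```

Request:
apply_moves([
  [0.5,0.9,0,-0.4,85],
  [1,1.8,0,-0.8,85],
  [1.5,2.7,0,-1.2,85],
  [2,3.6,0,-1.6,85],
  [2.5,4.5,0,-2,85],
  [3,5.4,0,-2.4,85],
  [3.5,6.3,0,-2.8,85],
  [4,7.2,0,-3.2,85],
  [4.5,8.1,0,-3.6,85],
  [5,9,0,-4,85],
  [5.5,9.9,0,-4.4,85],
  [6,10.8,0,-4.8,85],
])

```text
time: 1.37
tcp_pos: [0.4648, -0.0553, 0.2884]
tool_rot: [[1.0, -0.02, 0.0], [-0.02, -1.0, -0.0], [0.0, 0.0, -1.0]]
wrist_force: [1.0, -0.8, -0.1]
finger_gap: 0.0845
```

Request:
apply_moves([
  [0.4,0.9,0,-0.2,85],
  [0.8,1.8,0,-0.4,85],
  [1.2,2.7,0,-0.6,85],
  [1.6,3.6,0,-0.8,85],
  [2,4.5,0,-0.8,85],
  [2.3,5.4,0,-0.8,85],
  [2.4,6.2,0,-0.8,85],
  [2.4,6.4,0,-0.8,85],
  [2.4,6.4,0,-0.8,85],
  [2.4,6.4,0,-0.8,85],
  [2.4,6.4,0,-0.8,85],
  [2.4,6.4,0,-0.8,85],
])

```text
time: 2.37
tcp_pos: [0.5604, 0.1971, 0.2884]
tool_rot: [[0.996, -0.09, 0.0], [-0.09, -0.996, -0.0], [0.0, 0.0, -1.0]]
wrist_force: [0.9, 0.6, 0.4]
finger_gap: 0.0846
```

```bash
python3 - <<'E'
from h import *
from cell import arm
np.set_printoptions(precision=4,suppress=True)
T=cam("top");S=cam("scene")
s=arm.sense();print(s["time"],s["tcp_pos"],np.degrees(np.arctan2(s["tool_rot"][1,0],s["tool_rot"][0,0])),s["joint_positions"])
cv2.imwrite("pics/t1.png",T["pixels"]);cv2.imwrite("pics/s1.png",S["pixels"])
E
```

```text
2.4667 [0.5604 0.1973 0.2885] -5.1388403652781545 [  7.76    10.5051  85.3443  -0.0094  84.138  102.8998]
```

View pics/t1.png

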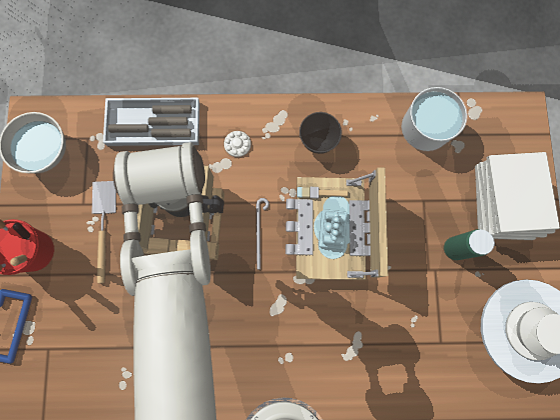

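View pics/s1.png

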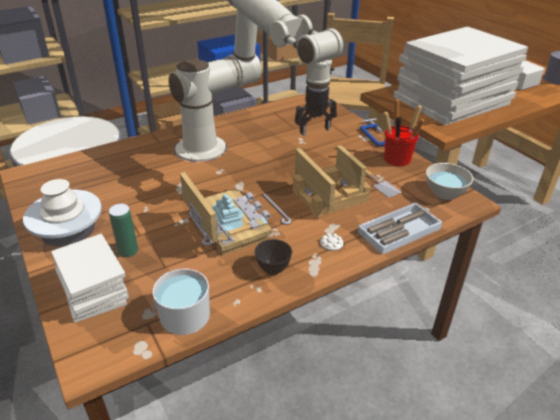

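The arm is over the rack and the view of the long board is hidden from above. In the scene view the gripper hangs at about (315,115) px. I'll lower it onto the board.

Request:
apply_moves([
  [0,0.1,-0.5,0,85],
  [0,0.1,-1,0,85],
  [0,0.1,-1.6,0,85],
  [0,0.1,-2.2,0,85],
  [0,0.1,-2.8,0,85],
  [0,0.1,-3.3,0,85],
  [0,0.1,-3.7,0,85],
  [0,0.1,-4,0,85],
  [0,0.1,-4.2,0,85],
  [0,0.1,-4.3,0,85],
  [0,0.1,-4.3,0,85],
  [0,0.1,-4.3,0,85],
])

```text
time: 3.47
tcp_pos: [0.5609, 0.2025, 0.1172]
tool_rot: [[0.996, -0.088, 0.001], [-0.088, -0.996, 0.0], [0.001, -0.0, -1.0]]
wrist_force: [0.4, -0.2, -0.8]
finger_gap: 0.0849
```

```bash
python3 - <<'E'
from h import *
from cell import arm
S=cam("scene")
print(arm.sense()["wrist_force"])
cv2.imwrite("pics/s2.png",cv2.resize(S["pixels"][100:220,250:410],None,fx=5,fy=5,interpolation=cv2.INTER_CUBIC))
E
```

```text
[-0.96825273 -0.16613354  0.32962404]
```

View pics/s2.png

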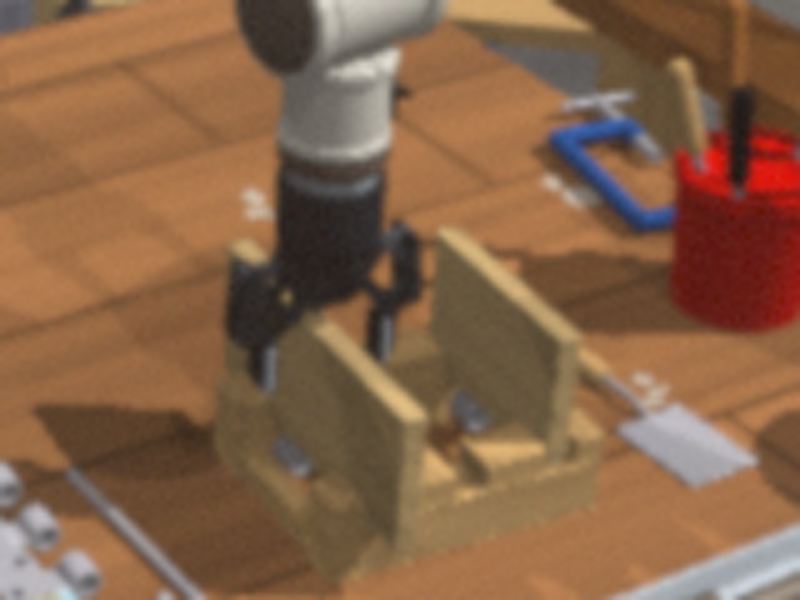

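The fingers straddle the long board: tips at about (265,385) and (383,355) in the crop, with the body just above its top edge. I'll close now.

Request:
apply_moves([
  [0,0,0,0,50],
  [0,0,0,0,30],
  [0,0,0,0,22],
  [0,0,0,0,18],
  [0,0,0,0,14],
  [0,0,0,0,10],
  [0,0,0,0,10],
  [0,0,0,0,10],
  [0,0,0,0,10],
], grip_force=70)

```text
time: 4.27
tcp_pos: [0.5604, 0.2024, 0.1165]
tool_rot: [[0.996, -0.088, 0.0], [-0.088, -0.996, -0.0], [0.0, 0.0, -1.0]]
wrist_force: [-0.7, -1.3, 2.4]
finger_gap: 0.0172
```

Request:
apply_moves([
  [0,0,0,0,10],
  [0,0,0.1,0,10],
  [0,0,0.3,0,10],
  [0,0,0.5,0,10],
  [0,0,0.8,0,10],
  [0,0,1.1,0,10],
  [0,0,1.5,0,10],
  [0,0,2,0,10],
  [0,0,2.5,0,10],
  [0,0,2.9,0,10],
  [0,0,3,0,10],
  [0,0,3,0,10],
])

```text
time: 5.27
tcp_pos: [0.5615, 0.2028, 0.239]
tool_rot: [[0.996, -0.088, 0.005], [-0.088, -0.996, 0.001], [0.005, -0.001, -1.0]]
wrist_force: [0.2, 0.8, -4.1]
finger_gap: 0.0172
```

```bash
python3 - <<'E'
from h import *
from cell import arm
S=cam("scene");T=cam("top")
s=arm.sense()
print(s["time"],s["tcp_pos"],s["wrist_force"],s["ft_torque"],s["finger_gap"])
cv2.imwrite("pics/s3.png",cv2.resize(S["pixels"][100:220,250:410],None,fx=5,fy=5,interpolation=cv2.INTER_CUBIC))
cv2.imwrite("pics/t3.png",cv2.resize(T["pixels"][155:285,120:280],None,fx=5,fy=4.6,interpolation=cv2.INTER_CUBIC))
E
```

```text
5.3667 [0.5598918  0.20252557 0.23567951] [-0.23794713  0.1991534  -4.55021634] [-0.00337237  0.03807786 -0.03496055] 0.017137523869754114
```

View pics/s3.png

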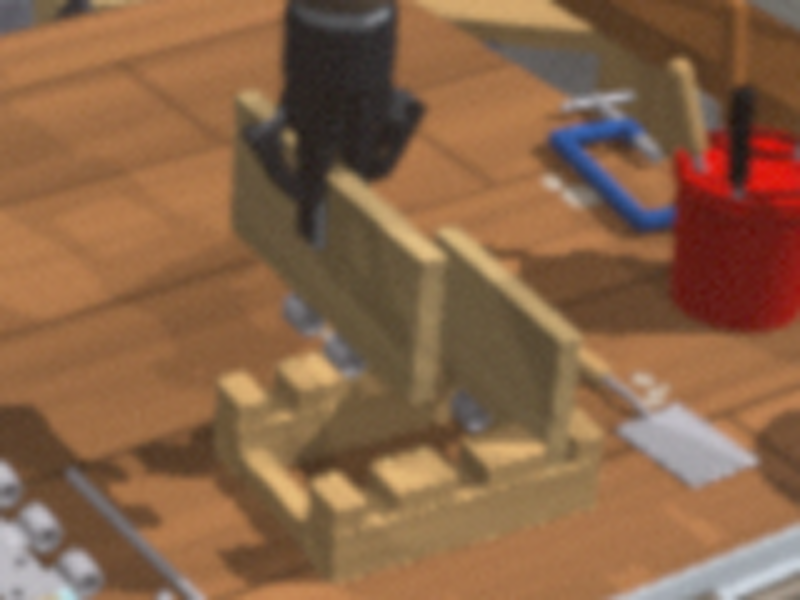

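View pics/t3.png

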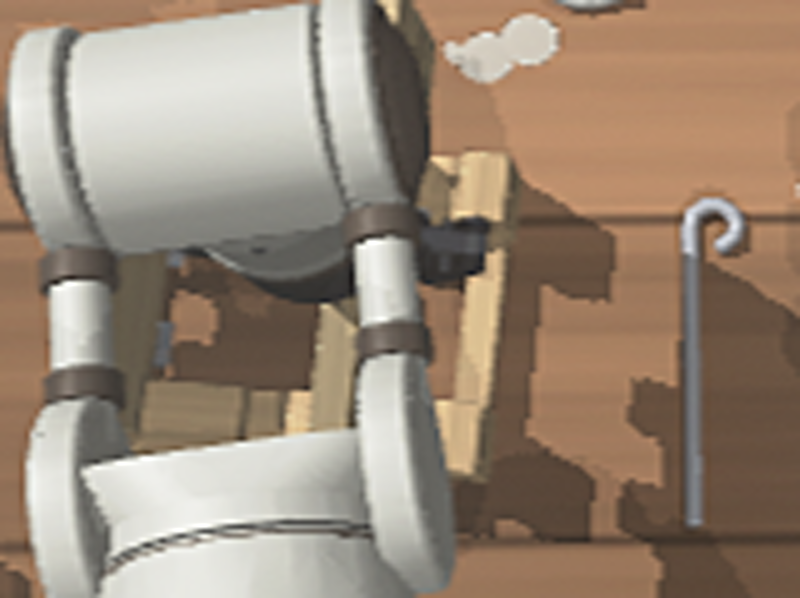

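The board is held and lifted clear (about 4.5 N, level). In the crop its knuckles are at (303,313) and (345,353). I'll carry it over the hinge.

Request:
apply_moves([
  [0,-0.2,0.2,0,10],
  [0,-0.7,0.2,0,10],
  [-0.1,-1.3,0.2,0.1,10],
  [-0.1,-2,0.2,0.3,10],
  [-0.2,-2.7,0.2,0.4,10],
  [-0.2,-3.4,0.2,0.5,10],
  [-0.3,-4.1,0.2,0.6,10],
  [-0.3,-4.7,0.2,0.7,10],
  [-0.3,-5.2,0.1,0.7,10],
  [-0.3,-5.5,0,0.7,10],
  [-0.3,-5.7,0,0.7,10],
  [-0.3,-5.7,0,0.7,10],
])

```text
time: 6.37
tcp_pos: [0.5478, -0.0266, 0.2355]
tool_rot: [[1.0, -0.029, -0.002], [-0.029, -1.0, 0.0], [-0.002, -0.0, -1.0]]
wrist_force: [-0.9, -1.2, -3.2]
finger_gap: 0.0176
```

Request:
apply_moves([
  [0,0,-0.1,0,10],
  [0,0,-0.3,0,10],
  [0,0,-0.5,0,10],
  [0,0,-0.7,0,10],
  [0,0,-0.8,0,10],
  [0,0,-0.8,0,10],
  [0,0,-0.8,0,10],
  [0,0,-0.8,0,10],
])

```text
time: 7.03
tcp_pos: [0.5486, -0.0254, 0.2047]
tool_rot: [[1.0, -0.027, 0.001], [-0.027, -1.0, -0.0], [0.001, 0.0, -1.0]]
wrist_force: [0.4, -0.1, -3.4]
finger_gap: 0.0172
```

```bash
python3 - <<'E'
from h import *
from cell import arm
S=cam("scene");T=cam("top")
s=arm.sense()
print(s["time"],s["tcp_pos"],s["wrist_force"],s["ft_torque"],s["finger_gap"],np.degrees(np.arctan2(s["tool_rot"][1,0],s["tool_rot"][0,0])))
cv2.imwrite("pics/s4.png",cv2.resize(S["pixels"][120:250,170:300],None,fx=4.6,fy=4.6,interpolation=cv2.INTER_CUBIC))
cv2.imwrite("pics/t4.png",cv2.resize(T["pixels"][150:290,260:400],None,fx=4.2,fy=4.2,interpolation=cv2.INTER_CUBIC))
E
```

```text
7.1333 [ 0.54869465 -0.02547745  0.20490682] [-3.59862547e-03 -3.35523632e-01 -3.86399187e+00] [ 0.03410025 -0.00772468  0.0358819 ] 0.017352986989767876 -1.5313235315904175
```

View pics/s4.png

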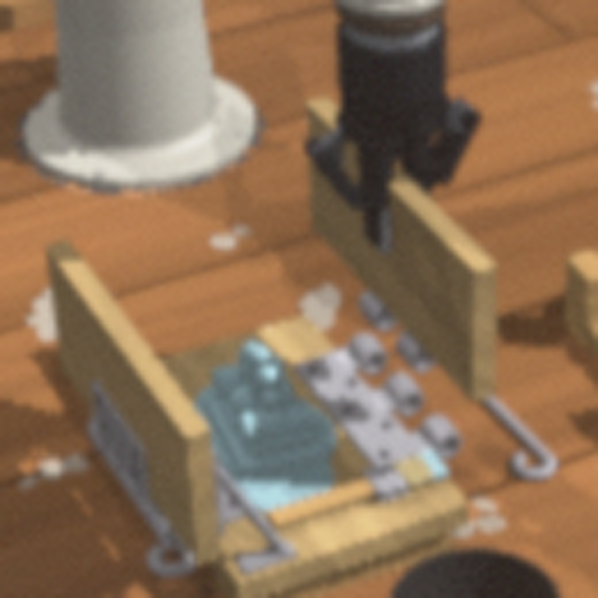

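View pics/t4.png

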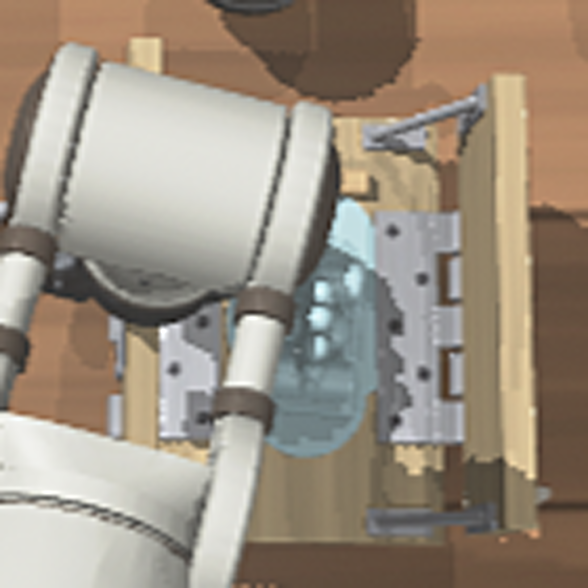

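```bash
python3 - <<'E'
from h import *
S=load("scene");T=load("top")
cv2.imwrite("pics/s4z.png",cv2.resize(S["pixels"][180:225,235:285],None,fx=12,fy=12,interpolation=cv2.INTER_CUBIC))
cv2.imwrite("pics/t4z.png",cv2.resize(T["pixels"][152:182,280:320],None,fx=16,fy=16,interpolation=cv2.INTER_CUBIC))
cv2.imwrite("pics/t4y.png",cv2.resize(T["pixels"][215:265,270:310],None,fx=12,fy=12,interpolation=cv2.INTER_CUBIC))
E
```

```text
(no output)
```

View pics/s4z.png

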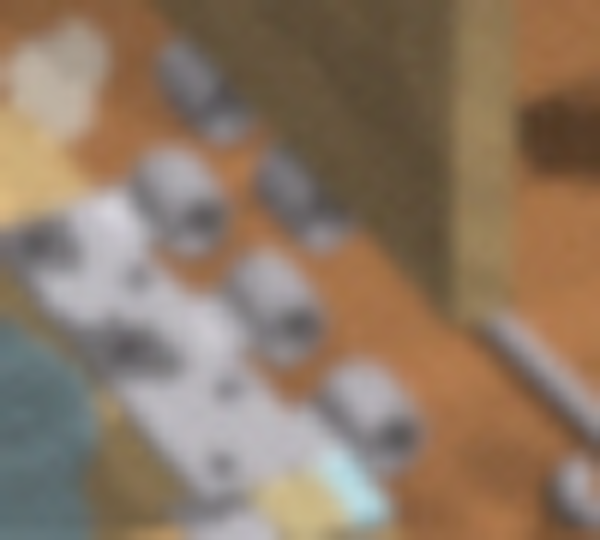

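View pics/t4z.png

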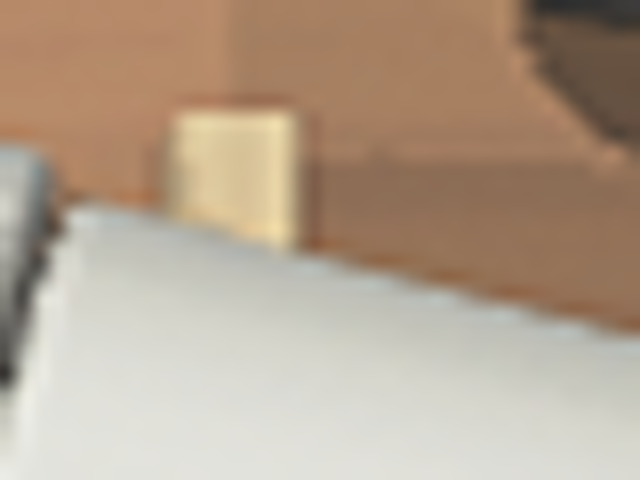

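View pics/t4y.png

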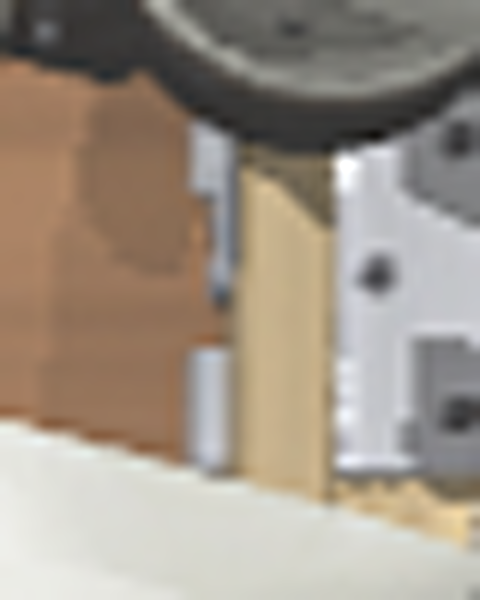

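The zoom shows the bed's bore openings at (207,213), (300,322) and (400,433) in the crop, and the board's at about (232,122) and (330,228). In the top view the board's +x end lies at u≈290–298, v≈158.5. I'll turn these into positions.

```bash
cat > m1.py <<'E'
from h import *
np.set_printoptions(precision=4,suppress=True)
S=load("scene");T=load("top")
zt=0.2049-0.0715+0.110
e=np.array([[290.25,158.5],[298.1,158.5]]);P=plane(T,e,zt);print("board +x end top",P,P.mean(0),"width",np.linalg.norm(P[0]-P[1]))
print("centre x from end:",P[:,0].mean()-.13)
Q=plane(T,[[289.75,235.3],[297.1,243.7]],zt);print("sides near -x",Q)
print("yaw L,R",[np.degrees(np.arctan2(P[i,1]-Q[i,1],P[i,0]-Q[i,0])) for i in(0,1)])
print("mid y at .5487:",np.mean([np.interp(.5487,[Q[i,0],P[i,0]],[Q[i,1],P[i,1]]) for i in(0,1)]))
f=lambda p:np.array(p,float)/12-.5+[235,180]
bed=plane(S,f([[207,213],[300,322],[400,433]]),0.053);print("bed bores scene",bed)
bo=plane(S,f([[232,122],[330,228]]),0.1134);print("board bores scene",bo)
c=np.cos(np.radians(-1.7));s=np.sin(np.radians(-1.7))
print("bed centre",(bed-np.outer([-.047,.013,.073],[c,s,0])).mean(0)," board centre",(bo-np.outer([-.017,.043],[c,s,0])).mean(0))
E
python3 m1.py
```

```text
board +x end top [[ 0.6808 -0.0204  0.2434]
 [ 0.6806 -0.0384  0.2434]] [ 0.6807 -0.0294  0.2434] width 0.01801551921552263
centre x from end: 0.5506712056507092
sides near -x [[ 0.5039 -0.016   0.2434]
 [ 0.485  -0.0319  0.2434]]
yaw L,R [np.float64(-1.4378064988076626), np.float64(-1.910216232885279)]
mid y at .5487: -0.02554517022273528
bed bores scene [[ 0.4992 -0.0161  0.053 ]
 [ 0.5603 -0.0188  0.053 ]
 [ 0.6203 -0.0201  0.053 ]]
board bores scene [[ 0.5385 -0.0277  0.1134]
 [ 0.5976 -0.0291  0.1134]]
bed centre [ 0.547 -0.018  0.053]  board centre [ 0.5551 -0.028   0.1134]
```

The two views disagree by several mm, so I'll mark the top-view estimates on the scene crop to see which reading is off.

```bash
cat > ov.py <<'E'
from h import *
import sys
def ov(S,bedc,byaw,boc,oyaw,x0,y0,x1,y1,F,out):
    im=cv2.resize(S["pixels"][y0:y1,x0:x1],None,fx=F,fy=F,interpolation=cv2.INTER_CUBIC)
    def ring(c,yaw,xs,col):
        d=np.array([np.cos(np.radians(yaw)),np.sin(np.radians(yaw)),0]);n=np.array([-d[1],d[0],0]);a=np.linspace(0,2*np.pi,40)
        for x in xs:
          for r in (.012,.007):
            P=c+d*x+r*(np.outer(np.cos(a),n)+np.outer(np.sin(a),[0,0,1]))
            uv=((proj(S,P)-[x0,y0]+.5)*F)
            cv2.polylines(im,[np.round(uv).astype(int)],True,col,1)
    ring(np.array(bedc),byaw,[-.047,.013,.073],(0,0,255)); ring(np.array(boc),oyaw,[-.017,.043],(0,255,0))
    cv2.imwrite(out,im)
E
python3 - <<'E'
from ov import *
S=load("scene")
ov(S,[.5517,-.0248,.053],-1.7,[.5507,-.0255,.1134],-1.6,235,180,285,225,12,"pics/o4.png")
E
```

```text
(no output)
```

View pics/o4.png

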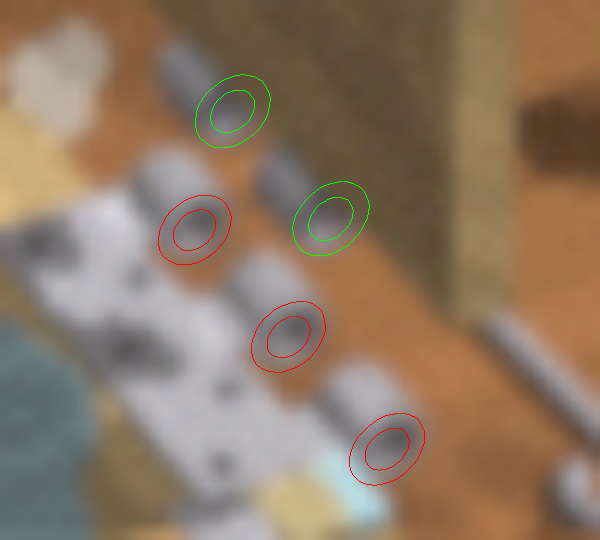

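```bash
python3 - <<'E'
from h import *
np.set_printoptions(precision=2,suppress=True)
S=load("scene")
def cs(P): return proj(S,P)
d=np.array([np.cos(np.radians(-1.6)),np.sin(np.radians(-1.6)),0]);n=np.array([-d[1],d[0],0])
c=np.array([.5507,-.0255,.1334])
for nm,x,y,z in [("bot -y",.13,-.009,0),("bot +y",.13,.009,0),("top -y",.13,-.009,.11),("top +y",.13,.009,.11),("farbot -y",-.13,-.009,0),("fartop -y",-.13,-.009,.11)]:
    print(nm,cs(c+d*x+n*y+[0,0,z])[0])
bc=np.array([.5517,-.0248,0])-n*.107
for nm,x,y,z in [("bed +x+y top",.135,.09,.051),("bed +x-y top",.135,-.09,.051),("bed -x+y top",-.135,.09,.051),("bed +x -y bottom",.135,-.09,0),("bed +x+y bot",.135,.09,0)]: print(nm,cs(bc+d*x+n*y+[0,0,z])[0])
im=cv2.resize(S["pixels"][165:225,235:295],None,fx=10,fy=10,interpolation=cv2.INTER_NEAREST)
for k in range(0,60,5):
    cv2.putText(im,str(235+k),(k*10,8),0,.3,(255,255,255),1);cv2.putText(im,str(165+k),(0,k*10+8),0,.3,(255,255,255),1)
cv2.imwrite("pics/n4.png",im)
im=cv2.resize(S["pixels"][205:255,190:280],None,fx=8,fy=8,interpolation=cv2.INTER_NEAREST)
for k in range(0,90,5): cv2.putText(im,str(190+k),(k*8,8),0,.3,(255,255,255),1);cv2.putText(im,str(205+k),(0,k*8+8),0,.3,(255,255,255),1)
cv2.imwrite("pics/n4b.png",im)
E
```

```text
bot -y [272.22 207.33]
bot +y [277.14 205.71]
top -y [272.2  178.58]
top +y [277.32 177.02]
farbot -y [236.95 168.94]
fartop -y [235.62 141.78]
bed +x+y top [271.17 229.08]
bed +x-y top [220.87 246.6 ]
bed -x+y top [235.61 188.04]
bed +x -y bottom [221.84 258.63]
bed +x+y bot [271.2  240.94]
```

View pics/n4.png

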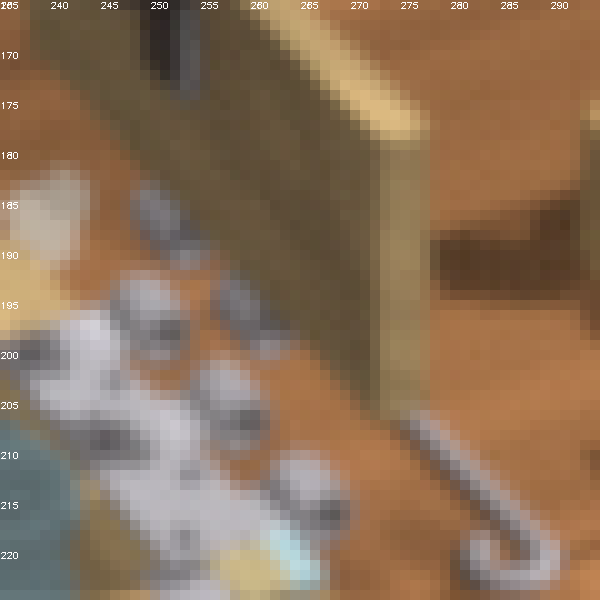

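View pics/n4b.png

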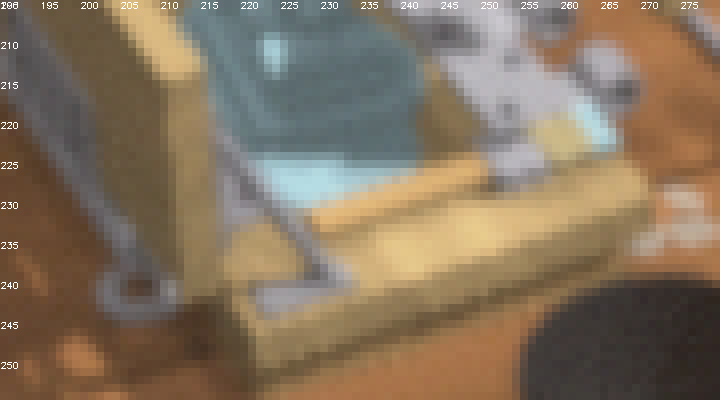

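The board's near corner sits at (272,206.5) px against a predicted (272.2,207.3), and the bed's edges match their prediction to about 0.5 px. The dark bore spots were a shading effect, so the top-view estimates hold to about 1.5 mm. I'll go down to just above the knuckles and look again.

Request:
apply_moves([
  [0.02,0.02,-0.1,0,10],
  [0.02,0.02,-0.3,0,10],
  [0.02,0.02,-0.5,0,10],
  [0.02,0.02,-0.7,0,10],
  [0.02,0.02,-0.8,0,10],
  [0.02,0.02,-0.8,0,10],
  [0.02,0.02,-0.8,0,10],
  [0.02,0.02,-0.8,0,10],
])

```text
time: 7.8
tcp_pos: [0.5494, -0.0247, 0.1726]
tool_rot: [[1.0, -0.027, 0.001], [-0.027, -1.0, -0.0], [0.001, 0.0, -1.0]]
wrist_force: [-0.2, 0.7, -3.2]
finger_gap: 0.0173
```

```bash
python3 - <<'E'
from ov import *
from cell import arm
S=cam("scene");T=cam("top")
s=arm.sense();p=s["tcp_pos"];y=np.degrees(np.arctan2(s["tool_rot"][1,0],s["tool_rot"][0,0]))
print(s["time"],p,s["wrist_force"],s["ft_torque"],y)
ov(S,[.5517,-.0248,.053],-1.7,[p[0]+.002,p[1],p[2]-.0715-.02],y,235,180,285,225,12,"pics/o5.png")
def nn(I,x0,y0,x1,y1,F,o):
    im=cv2.resize(I["pixels"][y0:y1,x0:x1],None,fx=F,fy=F,interpolation=cv2.INTER_NEAREST)
    for k in range(0,x1-x0,5): cv2.putText(im,str(x0+k),(k*F,8),0,.3,(0,0,255),1)
    for k in range(0,y1-y0,5): cv2.putText(im,str(y0+k),(0,k*F+8),0,.3,(0,0,255),1)
    cv2.imwrite(o,im)
nn(S,235,170,290,225,10,"pics/n5.png")
nn(T,270,150,320,205,10,"pics/nt5.png")
nn(T,270,205,320,265,10,"pics/nt5b.png")
E
```

```text
7.9 [ 0.5495382  -0.0247335   0.17289871] [-0.07504246  0.09870552 -3.44096844] [-0.05265478  0.03823812 -0.02949442] -1.5355831097952104
```

View pics/o5.png

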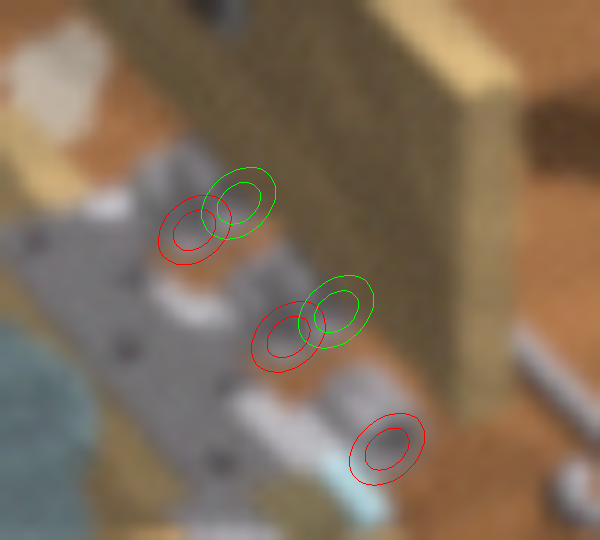

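View pics/n5.png

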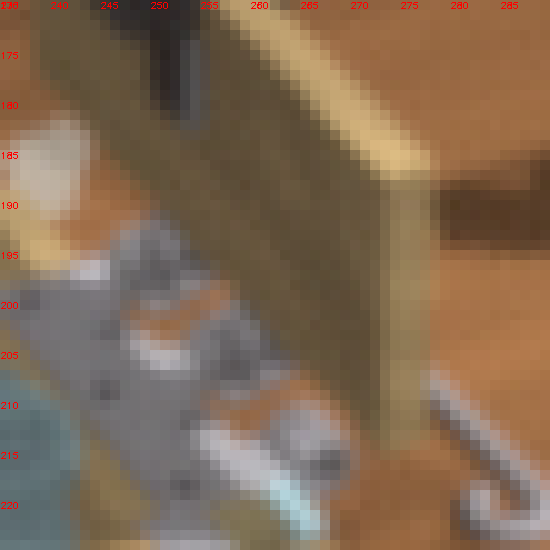

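View pics/nt5.png

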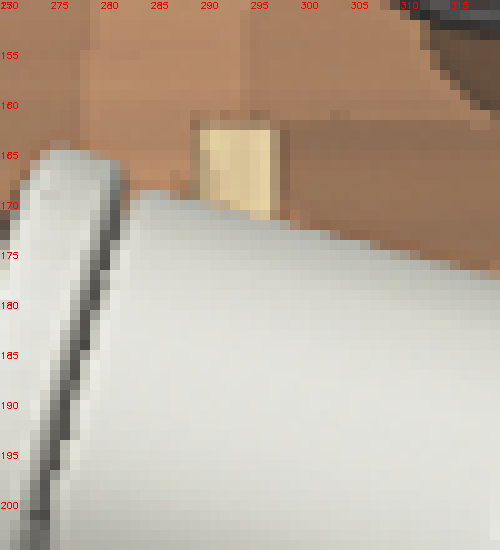

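View pics/nt5b.png

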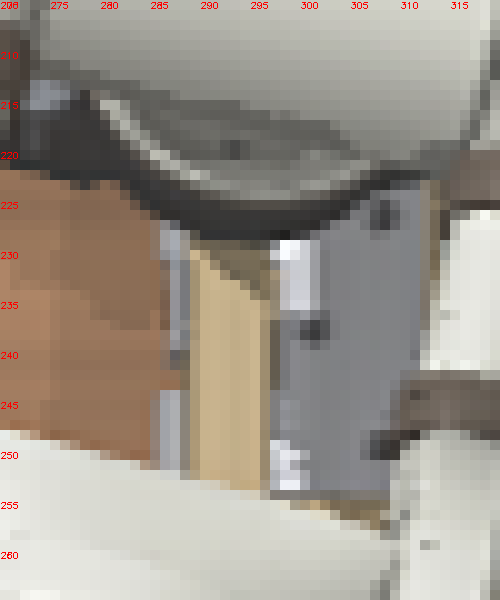

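```bash
python3 - <<'E'
from h import *
np.set_printoptions(precision=4,suppress=True)
T=load("top");S=load("scene")
z=.1729-.0715+.11
P=plane(T,[[289.0,161.6],[296.9,161.6]],z);print(P,P[:,0].mean()-.13)
Q=plane(T,[[288.2,240],[296.1,240]],z);print(Q, "yaw",[np.degrees(np.arctan2(*(P[i]-Q[i])[[1,0]])) for i in(0,1)])
print("y mid at x=.5515",np.mean([np.interp(.5515,[Q[i,0],P[i,0]],[Q[i,1],P[i,1]]) for i in(0,1)]))
print("knuckle3 left edge",plane(T,[[284.6,247]],.053),"+x face",plane(T,[[286,243.0]],.060))
print("leaf left edge",plane(T,[[286.3,235]],z-.11+.042),"end",plane(T,[[287,240.6]],z-.11+.0))
d=np.array([np.cos(np.radians(-1.6)),np.sin(np.radians(-1.6)),0]);n=np.array([-d[1],d[0],0])
c=np.array([.5515,-.0247,z-.11])
for x,y,zz in [(.13,-.009,0),(.13,-.009,.11)]: print(proj(S,c+d*x+n*y+[0,0,zz]))
E
```

```text
[[ 0.6824 -0.0187  0.2114]
 [ 0.6822 -0.0373  0.2114]] 0.5523398233812995
[[ 0.497  -0.0135  0.2114]
 [ 0.4967 -0.0315  0.2114]] yaw [np.float64(-1.6133223316773746), np.float64(-1.7981753038064558)]
y mid at x=.5515 -0.024118382836543124
knuckle3 left edge [[ 0.4961 -0.0094  0.053 ]] +x face [[ 0.5058 -0.013   0.06  ]]
leaf left edge [[ 0.5167 -0.0115  0.1434]] end [[ 0.5076 -0.0143  0.1014]]
[[272.5637 215.3205]]
[[272.5556 187.2408]]
```

```bash
python3 - <<'E'
from h import *
np.set_printoptions(precision=4,suppress=True)
T=load("top");t=cv2.imread("pics/top0.png").astype(float)
# sub-pixel left tip of each knuckle and bed edge by half-level crossing in blue channel
def cross(v,u0,u1,lo,hi):
    r=t[v,:,0];th=(lo+hi)/2
    for u in range(u0,u1):
        if r[u]<th<=r[u+1]: return u+(th-r[u])/(r[u+1]-r[u])
for rows in [(201,202,203,204,205,206),(224,225,226,227,228),(246,247,248,249,250,251)]:
    us=[]
    for v in rows:
        r=t[v,:,0];us.append(cross(v,279,292,np.median(r[276:282]),np.median(r[288:292])))
    p=plane(T,[[np.mean(us),np.mean(rows)]],.053)[0];print(np.round(us,2),p,"axis y",p[1]-.012,"at centre",p[1]-.012+(p[0]-.5517)*np.tan(np.radians(1.7)))
# x faces of knuckles: columns 286..290
for u in (287,288,289,290):
    c=t[190:265,u,0];th=140;z=[]
    for i in range(len(c)-1):
        if (c[i]-th)*(c[i+1]-th)<0: z.append(190+i+(th-c[i])/(c[i+1]-c[i]))
    print(u,np.round(z,2),plane(T,[[u,q] for q in z],.063)[:,0])
E
```

```text
[285.95 285.89 285.94 285.97 285.95 285.9 ] [ 0.6117 -0.0148  0.053 ] axis y -0.026823641270001718 at centre -0.02504234906124613
[285.8  285.77 285.78 285.73 285.74] [ 0.5514 -0.0134  0.053 ] axis y -0.025350064810611486 at centre -0.02535883669971332
[285.64 285.63 285.61 285.57 285.54 285.5 ] [ 0.4922 -0.0119  0.053 ] axis y -0.02386953691314868 at centre -0.025635594002710264
287 [192.93 198.36 207.93 220.62 230.71 243.5  253.67] [0.6383 0.6236 0.5979 0.5642 0.5376 0.5042 0.4779]
288 [191.7  207.89 220.5  230.74 243.49 253.69] [0.6416 0.598  0.5645 0.5375 0.5042 0.4778]
289 [195.07 197.92 207.85 220.51 230.58 243.5  253.68] [0.6325 0.6247 0.5981 0.5644 0.5379 0.5041 0.4778]
290 [195.5  197.97 207.79 220.51 230.61 243.5  253.62] [0.6313 0.6246 0.5982 0.5644 0.5378 0.5041 0.4779]
```

Sub-pixel edges put the bed's bore axis at its middle at (0.551, -0.025), yaw about -1.4 to -1.7°. The board is at about (0.552, -0.0245), yaw about -1.6°, which is within 1 mm. I'll ease it down slowly and watch the force.

Request:
apply_moves([
  [-0.02,-0.01,0,0,10],
  [-0.02,-0.01,-0.05,0,10],
  [-0.02,-0.01,-0.1,0,10],
  [-0.02,-0.01,-0.15,0,10],
  [-0.02,-0.01,-0.2,0,10],
  [-0.02,-0.01,-0.23,0,10],
  [-0.02,-0.01,-0.26,0,10],
  [-0.02,-0.01,-0.28,0,10],
  [-0.02,-0.01,-0.28,0,10],
])

```text
time: 8.65
tcp_pos: [0.5482, -0.025, 0.1609]
tool_rot: [[1.0, -0.027, -0.0], [-0.027, -1.0, 0.0], [-0.0, -0.0, -1.0]]
wrist_force: [0.6, 0.1, -3.9]
finger_gap: 0.0173
```

```bash
python3 - <<'E'
from cell import arm
s=arm.sense();print(s["time"],s["tcp_pos"],s["wrist_force"],s["ft_torque"])
E
```

```text
8.65 [ 0.54820057 -0.02499776  0.16085367] [ 0.62181065  0.12151659 -3.89232209] [-0.02707331  0.07869468  0.04351342]
```

No contact so far (Fz -3.9 N is just the board's weight). I'll go on down.

Request:
apply_moves([
  [0,0,-0.05,0,10],
  [0,0,-0.1,0,10],
  [0,0,-0.15,0,10],
  [0,0,-0.2,0,10],
  [0,0,-0.22,0,10],
  [0,0,-0.22,0,10],
])

```text
time: 9.15
tcp_pos: [0.5481, -0.0249, 0.1519]
tool_rot: [[1.0, -0.027, -0.001], [-0.027, -1.0, 0.0], [-0.001, -0.0, -1.0]]
wrist_force: [0.2, 0.3, -2.9]
finger_gap: 0.0171
```

Request:
apply_moves([
  [0,0,-0.05,0,10],
  [0,0,-0.1,0,10],
  [0,0,-0.15,0,10],
  [0,0,-0.19,0,10],
  [0,0,-0.19,0,10],
  [0,0,-0.19,0,10],
  [0,0,-0.19,0,10],
])

```text
time: 9.73
tcp_pos: [0.5484, -0.025, 0.1447]
tool_rot: [[1.0, -0.027, 0.0], [-0.027, -1.0, -0.0], [0.0, 0.0, -1.0]]
wrist_force: [0.5, -1.0, -3.9]
finger_gap: 0.0174
```

```bash
python3 - <<'E'
from ov import *
from cell import arm
S=cam("scene");T=cam("top")
s=arm.sense();p=s["tcp_pos"];y=np.degrees(np.arctan2(s["tool_rot"][1,0],s["tool_rot"][0,0]))
print(s["time"],p,s["wrist_force"],s["ft_torque"],y)
def nn(I,x0,y0,x1,y1,F,o):
    im=cv2.resize(I["pixels"][y0:y1,x0:x1],None,fx=F,fy=F,interpolation=cv2.INTER_CUBIC)
    for k in range(0,x1-x0,5): cv2.putText(im,str(x0+k),(k*F,8),0,.3,(0,0,255),1)
    for k in range(0,y1-y0,5): cv2.putText(im,str(y0+k),(0,k*F+8),0,.3,(0,0,255),1)
    cv2.imwrite(o,im)
nn(S,235,170,290,225,10,"pics/n6.png")
nn(T,270,150,320,205,10,"pics/nt6.png")
nn(T,270,205,320,265,10,"pics/nt6b.png")
E
```

```text
9.8333 [ 0.54840811 -0.02506785  0.14483392] [-0.5793883  -0.04673878 -3.99060108] [-0.01703792  0.00918345  0.03227382] -1.5358456061582366
```

View pics/n6.png

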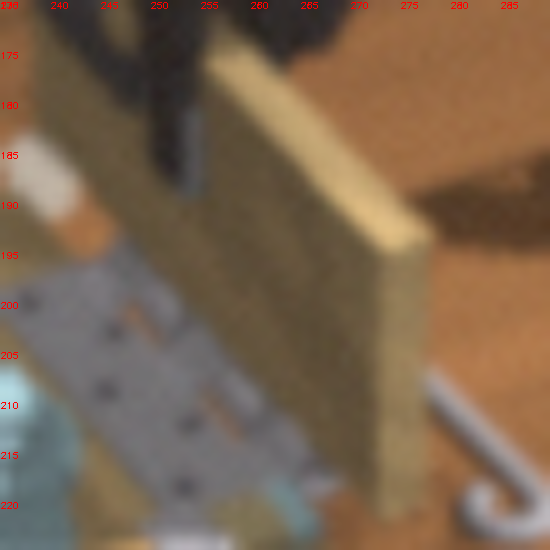

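View pics/nt6.png

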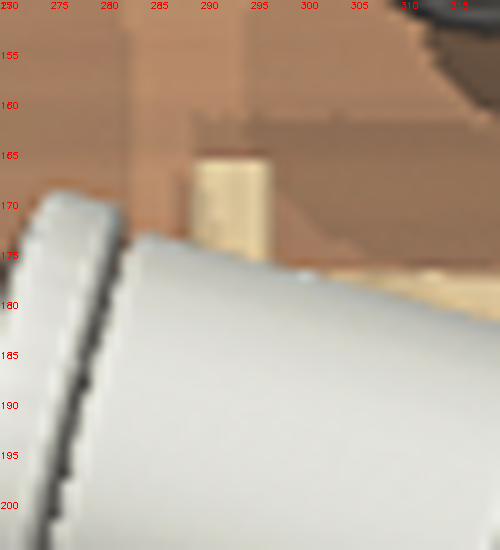

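View pics/nt6b.png

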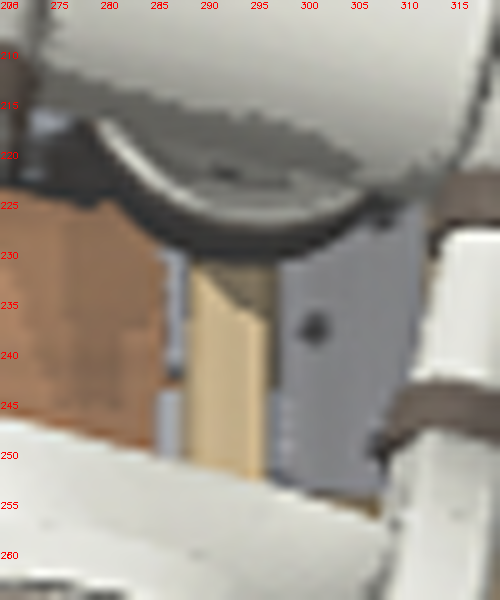

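```bash
python3 - <<'E'
from h import *
np.set_printoptions(precision=4,suppress=True)
T=load("top");S=load("scene")
z=.1448-.0715+.11
t=T["pixels"].astype(float)
# end row crossing and side crossings
us=range(291,296);vs=[]
for u in us:
    c=t[160:172,u,0];th=(c[:3].mean()+c[-4:].mean())/2;i=np.where((c[:-1]<th)&(c[1:]>=th))[0][-1];vs.append(160+i+(th-c[i])/(c[i+1]-c[i]))
v=np.mean(vs)
def sides(rows):
    L=[];R=[]
    for r in rows:
        c=t[r,:,2];m=np.median(t[r,291:294,2]);
        th=(m+np.median(t[r,298:301,2]))/2
        j=[k for k in range(293,299) if c[k]>=th>c[k+1]][0];R.append(j+(c[j]-th)/(c[j]-c[j+1]))
    return np.mean(R),np.mean(rows)
a=sides([167,168,169,170]);b=sides([240,241,242,243])
print("end v",np.round(vs,2),"centre x",plane(T,[[293,v]],z)[0,0]-.13)
P=plane(T,[a,b],z);yaw=np.arctan2(*(P[0]-P[1])[[1,0]]);print(a,b,P,np.degrees(yaw),"mid y at .5515:",np.interp(.5515,P[::-1,0],P[::-1,1])+.009)
d=np.array([np.cos(np.radians(-1.6)),np.sin(np.radians(-1.6)),0]);n=np.array([-d[1],d[0],0])
c=np.array([.5510,-.0250,z-.11])
for x,y,zz in [(.13,-.009,0),(.13,-.009,.11),(.13,.009,.11)]: print(proj(S,c+d*x+n*y+[0,0,zz]))
im=cv2.resize(S["pixels"][185:225,262:287],None,fx=15,fy=15,interpolation=cv2.INTER_NEAREST)
for k in range(0,40,5): cv2.putText(im,str(185+k),(0,k*15+8),0,.3,(0,0,255),1);cv2.putText(im,str(262+k),(k*15,8),0,.3,(0,0,255),1)
im2=cv2.resize(S["pixels"][190:222,238:272],None,fx=18,fy=18,interpolation=cv2.INTER_CUBIC)
cv2.imwrite("pics/n6c.png",im);cv2.imwrite("pics/n6k.png",cv2.convertScaleAbs(im2,alpha=1.6,beta=-60))
E
```

```text
end v [165.56 165.57 165.57 165.53 165.56] centre x 0.5503304197652469
(np.float64(296.2436352326885), np.float64(168.5)) (np.float64(295.704640296979), np.float64(241.5)) [[ 0.6729 -0.037   0.1833]
 [ 0.4963 -0.032   0.1833]] -1.6278132038925808 mid y at .5515: -0.024557027023138986
[[272.4089 222.0855]]
[[272.3943 194.5809]]
[[277.4042 192.9851]]
```

View pics/n6c.png

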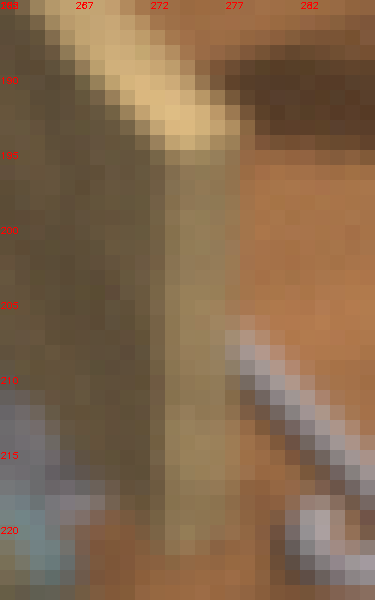

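View pics/n6k.png

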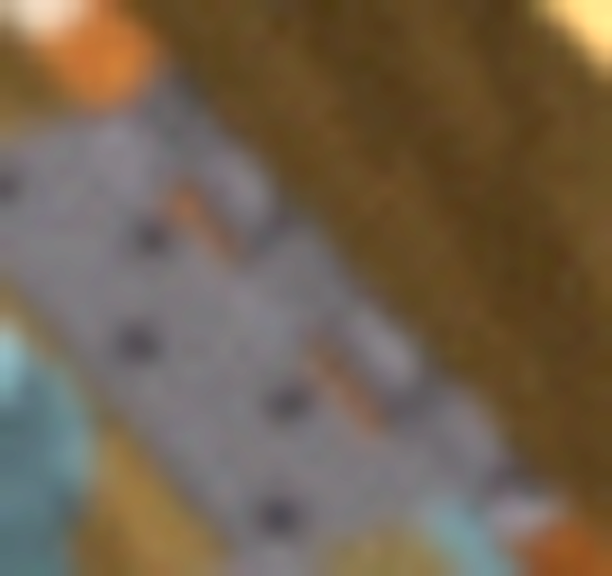

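The knuckle row reads as one straight line in the scene crop, with the board's knuckles seated between the bed's three. One last numeric height check: the lower silhouettes of both sets in the earlier clear picture.

```bash
python3 - <<'E'
from h import *
S=load("scene")
im=cv2.imread("pics/s4z.png");sat=cv2.cvtColor(im,cv2.COLOR_BGR2HSV)[:,:,1].astype(float)
def ringuv(c,yaw,x):
    d=np.array([np.cos(np.radians(yaw)),np.sin(np.radians(yaw)),0]);n=np.array([-d[1],d[0],0]);a=np.linspace(0,2*np.pi,200)
    P=np.array(c)+d*x+.012*(np.outer(np.cos(a),n)+np.outer(np.sin(a),[0,0,1])); return (proj(S,P)-[235,180]+.5)*12
for nm,c,yaw,xs in [("bed",[.5511,-.0251,.053],-1.5,[-.047,.013,.073]),("board",[.5507,-.0255,.1134],-1.6,[-.017,.043])]:
    for x in xs:
        uv=ringuv(c,yaw,x);cen=uv.mean(0);o=[]
        for ang in (50,65,80,95,110):   # image directions, down-ish to the right
            dr=np.array([np.cos(np.radians(ang)),np.sin(np.radians(ang))])
            w=uv-cen;k=np.argmax(w@dr/np.linalg.norm(w,axis=1));rp=np.linalg.norm(w[k])
            rr=np.arange(5,75,.5);s=[sat[int(round(q[1])),int(round(q[0]))] if q[1]<539 else np.nan for q in cen+rr[:,None]*dr]
            s=np.array(s);th=(np.nanmin(s)+np.nanmax(s))/2;i=np.where(s>th)[0]
            i=i[rr[i]>15]
            o.append(round((rr[i[0]]-rp)/12,2) if len(i) else None)
        print(nm,x,o)
E
```

```text
bed -0.047 [np.float64(-0.18), np.float64(-0.14), np.float64(-0.32), np.float64(-0.51), np.float64(-0.81)]
bed 0.013 [np.float64(-0.18), np.float64(-0.23), np.float64(-0.1), np.float64(-0.3), np.float64(-0.7)]
bed 0.073 [np.float64(-0.13), np.float64(-0.03), np.float64(-0.37), np.float64(-0.76), np.float64(0.52)]
board -0.017 [np.float64(-0.62), np.float64(-0.43), np.float64(-0.32), np.float64(-0.31), np.float64(-0.4)]
board 0.043 [np.float64(-0.45), np.float64(-0.39), np.float64(-0.28), np.float64(-0.22), np.float64(-0.34)]
```

```bash
python3 - <<'E'
from cell import arm
s=arm.sense();print(s["time"],s["tcp_pos"],s["wrist_force"],s["finger_gap"])
print(arm.close_job())
E
```

```text
9.8333 [ 0.54840811 -0.02506785  0.14483392] [-0.5793883  -0.04673878 -3.99060108] 0.017439215521922218
the job is handed in; nothing more can be done
None
```

I lifted the long board out of the rack, carried it over the bed's open edge and lowered its knuckles into the gaps. I handed the job in at 9.8 s, still holding the board upright. No verdict is reported, so the result below rests on my own checks.

**Position:** in the top view the board is centred at about (0.5505, -0.0246) m, against (0.551, -0.0251) m for the bed's bore axis. Yaw is about -1.6° on the board and -1.4 to -1.8° on the bed.

**Height:** the gripper is within 0.5 mm of the planned height. That height assumes the board stood on the 45 mm slot floors and did not slip in the grip. The scene view's lower knuckle silhouettes, taken before the final lowering, agreed to about 0.1 px.

**Contact:** the wrist force stayed at the board's weight, about 4 N, all the way down, so I saw no sign of contact with the bed.

**What disagreed:** my first reading of the bore openings in the scene view was off from the top view by 4 to 10 mm. I put that down to shading, because the board's corners and the bed's edges matched their predicted positions to within about 0.7 px. The remaining disagreement between the two views sideways is about 1 mm, so I left the board where it was.

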